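# Count three vials into the tray and slide it to the mat

## Robot

A 6-joint arm with a two-finger parallel gripper is mounted at the origin on the work surface. World frame = base frame: x ahead of the robot, y to its left, z up, the work surface at z = 0. Lengths are in m, angles in degrees, forces in N, time in s.
With the tool pointing down it reaches from about 0.3 to 0.75 m from the base axis. Payload 8.5 kg.
Tool frame: the origin (TCP) lies midway between the tips of the shut fingers; the grasp point (between the pads) lies 19 mm behind it; z points along the fingers, y is the line along which they close (so a half turn about z gives the same grasp; the last joint's range is limited). The gripper opens to 85 mm and grips with 20 to 120 N. Pads are 22 mm wide; open, the fingers measure 114 mm over their backs; the gripper's body (76 mm by 85 mm) begins 54 mm behind the grasp point. The pads swing forward as they close: fully open they stand 13 mm farther back than shut.
Start: joints at [-86.305, 21.807, 74.336, -0, 83.858, -12.336], TCP at [0.152, -0.529, 0.231] pointing down, gripper open.
Joint ranges: [-178.18, 178.18], [-50.72, 133.34], [12.68, 142.11], [-81.47, 261.47], [9.98, 163.14], [-165.26, 165.26]. Speed limits (degrees/s): [136.94, 136.94, 180, 180, 180, 180].

## Interface

Orientations are given as a 3x3 rotation matrix whose columns are the frame's x, y, z axes.
In Python, from rig import env gives the robot as it stands. The module is installed in compiled form; this text tells all that it offers.
- The arm moves only by the tool jog_arm, never from a script. Its argument "targets" is a list of rows, each a list of 6 numbers: the shift along the tool's x, y, z in cm, then the turn, a rotation vector about the tool's x, y, z in degrees. A call has 1 to 8 rows; each row is the pose to reach, as a shift and turn from the pose commanded when the call began, along the tool's axes at that moment; what a row does not reach only later rows make up. A row lasts 1/12 s, in which the tool goes at most 41.7 mm and 7.16 degrees, less where a joint would pass 70% of its speed; a pose out of reach is approached as far as the arm can. A call with a gripper value outside its range is refused whole. "hand" is the opening, from 0 (shut) to 1 (fully open), set as the call begins (left out, the last holds). The fingers move at their own pace and stop on an object; "newtons" is the grip in N (left out, the last holds). Time passes only in rows, so rows that repeat a pose let the fingers close. It gives the time, the measured TCP pose, the force, the opening and the grip force at its end, in the units of the state.
- env.observe(): the state, without advancing time (a new reading comes with each control period).
- env.get_image(name): name is "scene" or "top" or "wrist"; returns a dict with "frame" (400x640x3 uint8, red, green, blue), "depth" (400x640 float32, m along the optical axis (not along the pixel's ray), 0 where there is no reading), "fovy" (degrees; the focal length in pixels is half the picture's height over the tangent of half this angle, whatever the lens; pixels are square), "cx", "cy" (the principal point, pixels), "cam_to_world" (4x4, takes a point from camera to world coordinates). Camera axes: x right, y down, z forward; pixel columns grow to the right and rows downward; lengths in m; the calibration is good to about 2 mm. A picture is of the moment at which its call begins.
- env.close_job(): hands the job in; it is judged then, once.
Trained networks look in the newest picture that a camera, given by its name, has taken for a name from the list of things; names that differ only in an ending like _2 or _b are one class to them, and where a whole thing is asked for, a point or a joint stands for the part that bears it (a point fixed in the world has none). Each returns a list of dicts, best first, with "score" (0 to 1); they miss things now and then, are a little off and sometimes report something else, mostly with a low value. They report only what shows in the picture. A call takes as long as a camera call. They do not tell look-alikes from the thing itself.
- env.regions_of(camera, target): "pixels" (400x640 bool, what is visible of it) and "point" ([row, column] in pixels, amid what is visible of it).
The state is a dict: "time_s": time; "q": joint angles; "qvel": joint speeds; "joint_efforts": joint torques, N m; "position": TCP position; "tool_rot": TCP orientation; "ft_force": force on the tool from outside, world axes, zero at the start; "wrist_torque": the same for the moment, N m; "grip_width": finger opening in m; "gripper_force": force on a finger pad.
Only numpy, scipy, OpenCV 4.12 (cv2) and the standard library are available. Lean on these libraries where they do the work, as an engineer would, in place of code of your own. Each camera call takes 0.05 s, during which the arm holds its last target. There are 200 camera calls.

## Task

Take three of the four blue-capped vials, and no more, out of the slanted rack and stand them upright in the white tray, setting them down rather than dropping them; the fourth blue one and the red one stay in the rack. Then slide the loaded tray along the bench, without lifting it (its black tab is there to hold it by), until it sits centred and square on the green mat, long side along long side. Leave the other things on the bench where they are.

Things in the scene. Friction and masses are not known exactly. Their poses are not given: they have to be found in the camera images.
- blue_a: screw-cap sample vial, 24 mm diameter, 68 mm tall, amber glass with a blue cap (the cap is the top 18 mm), the whole height of one diameter. Origin: centre of its underside; its z runs along the vial to the cap. It starts in some hole of the rack, leaning 28 degrees with its cap towards the rack's +x.
- blue_b: screw-cap sample vial, 24 mm diameter, 68 mm tall, amber glass with a blue cap (the cap is the top 18 mm), the whole height of one diameter. Origin: centre of its underside; its z runs along the vial to the cap. It starts in some hole of the rack, leaning 28 degrees with its cap towards the rack's +x.
- blue_c: screw-cap sample vial, 24 mm diameter, 68 mm tall, amber glass with a blue cap (the cap is the top 18 mm), the whole height of one diameter. Origin: centre of its underside; its z runs along the vial to the cap. It starts in some hole of the rack, leaning 28 degrees with its cap towards the rack's +x.
- blue_d: screw-cap sample vial, 24 mm diameter, 68 mm tall, amber glass with a blue cap (the cap is the top 18 mm), the whole height of one diameter. Origin: centre of its underside; its z runs along the vial to the cap. It starts in some hole of the rack, leaning 28 degrees with its cap towards the rack's +x.
- red_vial: screw-cap sample vial, 24 mm diameter, 68 mm tall, amber glass with a red cap (the cap is the top 18 mm), the whole height of one diameter. Origin: centre of its underside; its z runs along the vial to the cap. It starts in some hole of the rack, leaning 28 degrees with its cap towards the rack's +x. It is not wanted.
- rack: white rack, fixed: a block 260 mm long (its y), 50 wide, 29 thick, sloping 28 degrees, -x edge higher, highest edge 65 mm above the bench. Five square holes 27 mm wide in a row, 50 mm apart along y, 25 mm deep with floor, square to the slope; vials stand in them with 43 mm showing and are drawn out along their own axis. Origin: bench level below the middle of the block's underside.
- tray: white open tray, loose, 0.35 kg, outside 100 mm (x) by 190 mm (y) by 22 mm high, walls and floor 4 mm thick. Origin: centre of its underside; z up. It has a black tab on its -x side.
- tray_tab (a point): middle of the top of the tray's black tab, 31 mm above the bench. The tab is an upright fin standing out from the middle of the tray's -x side: 12 mm thick along the tray's y, 40 mm long along its x (from 50 to 90 mm from the tray's origin), from 1 to 31 mm above the bench. Axes as the tray's.
- mat: thin green rectangle lying flush on the bench, 140 mm (x) by 230 mm (y), fixed, no edge to catch on. Origin: its centre; the tray fits it with 20 mm to spare all round (the tab may stick out on either long side).
- small_beaker: bystander: glass beaker 52 mm wide, 65 mm high; origin centre of its underside
- big_beaker: bystander: glass beaker 86 mm wide, 115 mm high; origin centre of its underside
- jar: bystander: amber jar with red lid, 66 mm wide, 90 mm high; origin centre of its underside
- wash_bottle: bystander: white bottle with blue cap, 64 mm wide, 140 mm high; origin centre of its underside
- spatula: bystander: steel spoon spatula, 190 mm long along its x, lying on the bench
- marker: bystander: black marker, 14 mm thick, 120 mm long along its x, lying on the bench
Not all that is in view belongs to the job. Leave any turquoise or yellow look-alike of the tray alone. Leave any turquoise look-alike of the blue_a alone.

How it is judged (in metres and radians):
On the way:
1. exactly three blue-capped vials stand upright in the tray, let go, the fourth is in the rack, and the tray has not yet been slid to the mat (its centre more than 150 mm from the mat's) ((((x of blue_a in the frame of rack between -0.015 and 0.02 m and y of blue_a in the frame of rack between -0.12 and 0.12 m and z of blue_a in the frame of rack between 0.022 and 0.042 m and angle between blue_a's own z axis and vertical between 0.35 and 0.63 rad) and (x of blue_b in the frame of tray between -0.037 and 0.037 m and y of blue_b in the frame of tray between -0.082 and 0.082 m and z of blue_b in the frame of tray between -0.002 and 0.012 m and angle between blue_b's own z axis and vertical below 0.15 rad) and (x of blue_c in the frame of tray between -0.037 and 0.037 m and y of blue_c in the frame of tray between -0.082 and 0.082 m and z of blue_c in the frame of tray between -0.002 and 0.012 m and angle between blue_c's own z axis and vertical below 0.15 rad) and (x of blue_d in the frame of tray between -0.037 and 0.037 m and y of blue_d in the frame of tray between -0.082 and 0.082 m and z of blue_d in the frame of tray between -0.002 and 0.012 m and angle between blue_d's own z axis and vertical below 0.15 rad)) or ((x of blue_b in the frame of rack between -0.015 and 0.02 m and y of blue_b in the frame of rack between -0.12 and 0.12 m and z of blue_b in the frame of rack between 0.022 and 0.042 m and angle between blue_b's own z axis and vertical between 0.35 and 0.63 rad) and (x of blue_a in the frame of tray between -0.037 and 0.037 m and y of blue_a in the frame of tray between -0.082 and 0.082 m and z of blue_a in the frame of tray between -0.002 and 0.012 m and angle between blue_a's own z axis and vertical below 0.15 rad) and (x of blue_c in the frame of tray between -0.037 and 0.037 m and y of blue_c in the frame of tray between -0.082 and 0.082 m and z of blue_c in the frame of tray between -0.002 and 0.012 m and angle between blue_c's own z axis and vertical below 0.15 rad) and (x of blue_d in the frame of tray between -0.037 and 0.037 m and y of blue_d in the frame of tray between -0.082 and 0.082 m and z of blue_d in the frame of tray between -0.002 and 0.012 m and angle between blue_d's own z axis and vertical below 0.15 rad)) or ((x of blue_c in the frame of rack between -0.015 and 0.02 m and y of blue_c in the frame of rack between -0.12 and 0.12 m and z of blue_c in the frame of rack between 0.022 and 0.042 m and angle between blue_c's own z axis and vertical between 0.35 and 0.63 rad) and (x of blue_a in the frame of tray between -0.037 and 0.037 m and y of blue_a in the frame of tray between -0.082 and 0.082 m and z of blue_a in the frame of tray between -0.002 and 0.012 m and angle between blue_a's own z axis and vertical below 0.15 rad) and (x of blue_b in the frame of tray between -0.037 and 0.037 m and y of blue_b in the frame of tray between -0.082 and 0.082 m and z of blue_b in the frame of tray between -0.002 and 0.012 m and angle between blue_b's own z axis and vertical below 0.15 rad) and (x of blue_d in the frame of tray between -0.037 and 0.037 m and y of blue_d in the frame of tray between -0.082 and 0.082 m and z of blue_d in the frame of tray between -0.002 and 0.012 m and angle between blue_d's own z axis and vertical below 0.15 rad)) or ((x of blue_d in the frame of rack between -0.015 and 0.02 m and y of blue_d in the frame of rack between -0.12 and 0.12 m and z of blue_d in the frame of rack between 0.022 and 0.042 m and angle between blue_d's own z axis and vertical between 0.35 and 0.63 rad) and (x of blue_a in the frame of tray between -0.037 and 0.037 m and y of blue_a in the frame of tray between -0.082 and 0.082 m and z of blue_a in the frame of tray between -0.002 and 0.012 m and angle between blue_a's own z axis and vertical below 0.15 rad) and (x of blue_b in the frame of tray between -0.037 and 0.037 m and y of blue_b in the frame of tray between -0.082 and 0.082 m and z of blue_b in the frame of tray between -0.002 and 0.012 m and angle between blue_b's own z axis and vertical below 0.15 rad) and (x of blue_c in the frame of tray between -0.037 and 0.037 m and y of blue_c in the frame of tray between -0.082 and 0.082 m and z of blue_c in the frame of tray between -0.002 and 0.012 m and angle between blue_c's own z axis and vertical below 0.15 rad))) and contact force between each of blue_a, blue_b, blue_c, blue_d and the fingers below 0.1 N and horizontal distance between tray and mat above 0.15 m), for 0.2 s.
At the end, for the whole second after the job is handed in: Three blue-capped vials stand upright (within 8 degrees) on the tray floor, the fourth is in a rack hole; the tray lies flat on the bench, its centre within 25 mm of the mat centre along each side of the mat, long sides within 0.2 rad; all at rest ((((x of blue_a in the frame of rack between -0.015 and 0.02 m and y of blue_a in the frame of rack between -0.12 and 0.12 m and z of blue_a in the frame of rack between 0.022 and 0.042 m and angle between blue_a's own z axis and vertical between 0.35 and 0.63 rad) and (x of blue_b in the frame of tray between -0.037 and 0.037 m and y of blue_b in the frame of tray between -0.082 and 0.082 m and z of blue_b in the frame of tray between -0.002 and 0.012 m and angle between blue_b's own z axis and vertical below 0.15 rad) and (x of blue_c in the frame of tray between -0.037 and 0.037 m and y of blue_c in the frame of tray between -0.082 and 0.082 m and z of blue_c in the frame of tray between -0.002 and 0.012 m and angle between blue_c's own z axis and vertical below 0.15 rad) and (x of blue_d in the frame of tray between -0.037 and 0.037 m and y of blue_d in the frame of tray between -0.082 and 0.082 m and z of blue_d in the frame of tray between -0.002 and 0.012 m and angle between blue_d's own z axis and vertical below 0.15 rad)) or ((x of blue_b in the frame of rack between -0.015 and 0.02 m and y of blue_b in the frame of rack between -0.12 and 0.12 m and z of blue_b in the frame of rack between 0.022 and 0.042 m and angle between blue_b's own z axis and vertical between 0.35 and 0.63 rad) and (x of blue_a in the frame of tray between -0.037 and 0.037 m and y of blue_a in the frame of tray between -0.082 and 0.082 m and z of blue_a in the frame of tray between -0.002 and 0.012 m and angle between blue_a's own z axis and vertical below 0.15 rad) and (x of blue_c in the frame of tray between -0.037 and 0.037 m and y of blue_c in the frame of tray between -0.082 and 0.082 m and z of blue_c in the frame of tray between -0.002 and 0.012 m and angle between blue_c's own z axis and vertical below 0.15 rad) and (x of blue_d in the frame of tray between -0.037 and 0.037 m and y of blue_d in the frame of tray between -0.082 and 0.082 m and z of blue_d in the frame of tray between -0.002 and 0.012 m and angle between blue_d's own z axis and vertical below 0.15 rad)) or ((x of blue_c in the frame of rack between -0.015 and 0.02 m and y of blue_c in the frame of rack between -0.12 and 0.12 m and z of blue_c in the frame of rack between 0.022 and 0.042 m and angle between blue_c's own z axis and vertical between 0.35 and 0.63 rad) and (x of blue_a in the frame of tray between -0.037 and 0.037 m and y of blue_a in the frame of tray between -0.082 and 0.082 m and z of blue_a in the frame of tray between -0.002 and 0.012 m and angle between blue_a's own z axis and vertical below 0.15 rad) and (x of blue_b in the frame of tray between -0.037 and 0.037 m and y of blue_b in the frame of tray between -0.082 and 0.082 m and z of blue_b in the frame of tray between -0.002 and 0.012 m and angle between blue_b's own z axis and vertical below 0.15 rad) and (x of blue_d in the frame of tray between -0.037 and 0.037 m and y of blue_d in the frame of tray between -0.082 and 0.082 m and z of blue_d in the frame of tray between -0.002 and 0.012 m and angle between blue_d's own z axis and vertical below 0.15 rad)) or ((x of blue_d in the frame of rack between -0.015 and 0.02 m and y of blue_d in the frame of rack between -0.12 and 0.12 m and z of blue_d in the frame of rack between 0.022 and 0.042 m and angle between blue_d's own z axis and vertical between 0.35 and 0.63 rad) and (x of blue_a in the frame of tray between -0.037 and 0.037 m and y of blue_a in the frame of tray between -0.082 and 0.082 m and z of blue_a in the frame of tray between -0.002 and 0.012 m and angle between blue_a's own z axis and vertical below 0.15 rad) and (x of blue_b in the frame of tray between -0.037 and 0.037 m and y of blue_b in the frame of tray between -0.082 and 0.082 m and z of blue_b in the frame of tray between -0.002 and 0.012 m and angle between blue_b's own z axis and vertical below 0.15 rad) and (x of blue_c in the frame of tray between -0.037 and 0.037 m and y of blue_c in the frame of tray between -0.082 and 0.082 m and z of blue_c in the frame of tray between -0.002 and 0.012 m and angle between blue_c's own z axis and vertical below 0.15 rad))) and x of tray in the frame of mat between -0.025 and 0.025 m and y of tray in the frame of mat between -0.025 and 0.025 m and angle between the y axis of tray and the y axis of mat, either way round below 0.2 rad and height (world z) of tray below 0.004 m and linear speed of tray below 0.02 m/s and linear speed of each of blue_a, blue_b, blue_c, blue_d below 0.03 m/s); the robot touches nothing.
It fails at once if the red-capped vial is moved more than 15 mm (distance of red_vial from where it was at the start of the episode above 0.015 m).
It fails at once if the tray is lifted more than 15 mm off the bench (height (world z) of tray above 0.015 m).
It fails at once if a vial is dropped: it moves faster than 0.7 m/s while the fingers do not hold it ((linear speed of blue_a above 0.7 m/s and contact force between blue_a and the fingers below 0.1 N) or (linear speed of blue_b above 0.7 m/s and contact force between blue_b and the fingers below 0.1 N) or (linear speed of blue_c above 0.7 m/s and contact force between blue_c and the fingers below 0.1 N) or (linear speed of blue_d above 0.7 m/s and contact force between blue_d and the fingers below 0.1 N)).
It fails at once if a bystander is pushed more than 30 mm (distance of any of small_beaker, big_beaker, jar, wash_bottle, spatula, marker from where it was at the start of the episode above 0.03 m).
It also fails if it takes over 70 s, if anything falls off the work surface, if the arm or the gripper's body presses on something with over 40 N, if the wrist force passes 120 N, or if a joint passes its speed limit or range.

## Working session

There is one attempt and no reset: what is moved stays moved. The work goes in short steps, Python scripts to look and compute and a tool call to move; the robot and the scene stay as the last step left them, time stands still between calls to the robot, and variables do not carry over. Pictures are saved under pics/ and viewed, at most 10 in all, crops included, and the job is handed in when it is done.

Besides the shell and the picture viewer there is one more tool, called after "Call:" in YAML: its name, and indented under it one key for each argument. jog_arm: Moves the arm, as the interface text tells. Its arguments: {"type":"object","properties":{"targets":{"type":"array","items":{"type":"array","items":{"type":"number"}}},"hand":{"type":"number"},"newtons":{"type":"number"}},"required":["targets"]}

```bash
mkdir -p pics; cat > h.py <<'E'
import numpy as np, cv2
from rig import env
def img(n):
    d=env.get_image(n); h=d["frame"].shape[0]
    d["f"]=h/2/np.tan(np.radians(d["fovy"])/2); return d
def cloud(d):
    z=d["depth"]; v,u=np.mgrid[:z.shape[0],:z.shape[1]]
    P=np.stack([(u-d["cx"])/d["f"]*z,(v-d["cy"])/d["f"]*z,z],-1)
    T=np.array(d["cam_to_world"]); return P@T[:3,:3].T+T[:3,3]
def save(d,n): cv2.imwrite(f"pics/{n}.png",d["frame"][...,::-1])
E
python3 - <<'E'
from h import *
for n in("top","scene"):
    d=img(n); save(d,n+"0"); P=cloud(d); np.savez(n+"0.npz",P=P,D=d["frame"],z=d["depth"])
    print(n,d["f"],np.round(d["cam_to_world"],3).tolist())
    for t in("blue_a","red_vial","rack","tray","tray_tab","mat","jar","small_beaker","big_beaker","wash_bottle","spatula","marker"):
        for r in env.regions_of(n,t):
            m=r["pixels"]&(d["depth"]>0); q=P[m]
            if len(q)>5: print(t,round(r["score"],2),np.round(r["point"]),len(q),np.round(np.median(q,0),3),np.round(np.percentile(q,2,0),3),np.round(np.percentile(q,98,0),3))
print(env.observe()["tool_rot"])
E
```

```text
top 448.8598093902157 [[-0.022, -0.998, 0.063, 0.419], [-0.999, 0.021, -0.028, 0.043], [0.027, -0.064, -0.998, 1.248], [0.0, 0.0, 0.0, 1.0]]
blue_a 0.75 [164. 205.] 216 [0.61  0.313 0.021] [0.6   0.282 0.005] [0.623 0.348 0.028]
blue_a 0.67 [197. 202.] 140 [0.51  0.306 0.086] [0.491 0.296 0.053] [0.528 0.318 0.098]
blue_a 0.62 [246. 219.] 253 [0.381 0.27  0.021] [ 0.348  0.256 -0.001] [0.414 0.29  0.027]
blue_a 0.47 [200. 219.] 131 [0.503 0.256 0.086] [0.485 0.247 0.055] [0.522 0.267 0.097]
blue_a 0.45 [194. 162.] 126 [0.521 0.404 0.086] [0.504 0.396 0.054] [0.54  0.415 0.096]
blue_a 0.43 [197. 180.] 123 [0.514 0.354 0.084] [0.497 0.346 0.055] [0.534 0.364 0.098]
rack 0.6 [208. 206.] 1604 [0.485 0.302 0.054] [0.45  0.183 0.005] [0.525 0.436 0.067]
tray 0.95 [292. 471.] 2143 [ 0.248 -0.414  0.005] [ 0.208 -0.494 -0.001] [ 0.305 -0.302  0.024]
tray 0.78 [280. 141.] 3025 [0.294 0.483 0.005] [ 0.208  0.399 -0.   ] [0.387 0.559 0.028]
tray 0.66 [198. 181.] 160 [0.515 0.354 0.083] [0.496 0.346 0.046] [0.537 0.367 0.098]
tray_tab 0.7 [290. 471.] 2127 [ 0.247 -0.414  0.005] [ 0.205 -0.494 -0
[... 2972 characters left out ...]
[0.351 0.126 0.012] [0.292 0.116 0.005] [0.405 0.134 0.015]
small_beaker 0.8 [267. 283.] 467 [0.714 0.078 0.044] [0.692 0.055 0.008] [0.738 0.103 0.066]
big_beaker 0.67 [245. 221.] 1473 [ 0.78  -0.067  0.076] [ 0.739 -0.112  0.001] [ 0.818 -0.031  0.116]
big_beaker 0.21 [284. 441.] 124 [0.534 0.409 0.088] [0.513 0.396 0.036] [0.545 0.418 0.095]
wash_bottle 0.83 [210. 206.] 709 [ 0.749 -0.18   0.091] [ 0.667 -0.301 -0.   ] [ 0.772 -0.161  0.141]
spatula 0.66 [165. 298.] 242 [ 0.349 -0.207  0.012] [ 0.246 -0.236  0.   ] [ 0.42  -0.167  0.021]
[[ 9.61108112e-01  2.76172400e-01 -5.11284310e-05]
 [ 2.76172402e-01 -9.61108112e-01  4.81027113e-05]
 [-3.58553085e-05 -6.03521677e-05 -9.99999998e-01]]
```

View pics/top0.png

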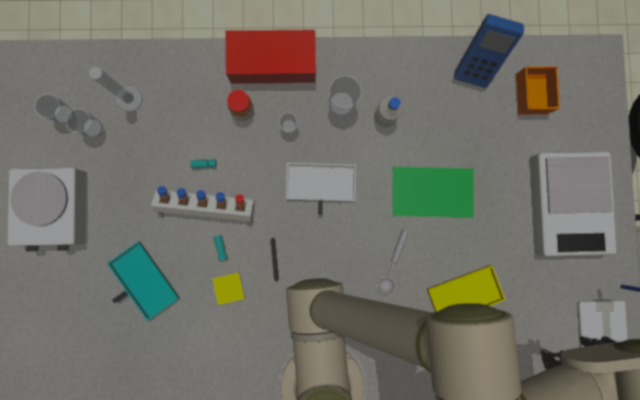

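View pics/scene0.png

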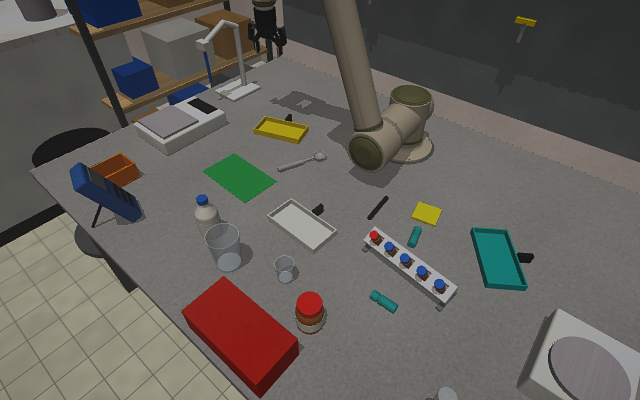

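The scene is clear: the white tray is at about top px (321,184) with its tab towards the robot, and the green mat is at (433,193). The rack caps run from blue at (162,190) to red at (240,200). The turquoise vials and the turquoise and yellow trays are decoys. Next I'll fit exact poses.

```bash
cat > m.py <<'E'
from h import *
from scipy.optimize import least_squares
t=np.load("top0.npz"); s=np.load("scene0.npz")
def pts(k,f):
    hsv=cv2.cvtColor(k["D"],cv2.COLOR_RGB2HSV); return k["P"][f(hsv,k["P"])&(k["z"]>0)]
blue=lambda h,P:(h[...,0]>105)&(h[...,0]<130)&(h[...,1]>120)&(P[...,2]>.05)&(P[...,2]<.11)&(P[...,0]>.44)&(P[...,0]<.57)&(P[...,1]>.22)&(P[...,1]<.45)
B=[pts(k,blue) for k in(t,s)]
# rack yaw from the row, then capped-cylinder fit of all four caps
def sdf(q,a):
    h=q@a; r=np.linalg.norm(q-np.outer(h,a),axis=1)
    dr=r-.012; dz=np.abs(h+.009)-.009
    return np.where((dr>0)&(dz>0),np.hypot(np.maximum(dr,0),np.maximum(dz,0)),np.maximum(dr,dz))
def ax(y): x=np.array([np.cos(y),np.sin(y),0]); return x*np.sin(np.radians(28))+np.array([0,0,np.cos(np.radians(28))])
for nm,Q in(("top",B[0]),("scene",B[1]),("both",np.vstack(B))):
    def tops(p): return p[:3]+np.outer(np.arange(4)*.05,[-np.sin(p[3]),np.cos(p[3]),0])
    def res(p):
        d=np.stack([sdf(Q-c,ax(p[3])) for c in tops(p)]); return np.take_along_axis(d,np.abs(d).argmin(0)[None],0)[0]
    r=least_squares(res,[.512,.257,.092,-.12],loss="soft_l1",f_scale=.002)
    print(nm,len(Q),"rms",np.sqrt(np.mean(res(r.x)**2)).round(4),"yaw",np.degrees(r.x[3]).round(2),"tops",tops(r.x).round(4).tolist(),"bottom0",(r.x[:3]-.068*ax(r.x[3])).round(4))
def rect(nm,k,f):
    q=pts(k,f)[:,:2]; g=np.zeros((900,1300),np.uint8)
    ij=((q+[0,.6])*1000).astype(int); g[ij[:,0],ij[:,1]]=255
    g=cv2.morphologyEx(g,cv2.MORPH_CLOSE,np.ones((9,9))); g=cv2.morphologyEx(g,cv2.MORPH_OPEN,np.ones((19,19)))
    c=max(cv2.findContours(g,0,1)[0],key=cv2.contourArea); (v,u),sz,an=cv2.minAreaRect(c); print(nm,"x",u/1000,"y",v/1000-.6,np.round(sz),round(an,2))
box=lambda P,a,b,c,d:(P[...,0]>a)&(P[...,0]<b)&(P[...,1]>c)&(P[...,1]<d)
for n,k in(("top",t),("scene",s)):
    rect(n+" tray",k,lambda h,P:(h[...,1]<40)&(h[...,2]>130)&box(P,.45,.65,-.15,.14)&(P[...,2]<.03)&(P[...,2]>-.01))
    rect(n+" mat",k,lambda h,P:(h[...,0]>45)&(h[...,0]<75)&(h[...,1]>120)&box(P,.4,.66,-.5,-.12))
    q=pts(k,lambda h,P:(h[...,2]<60)&box(P,.43,.51,-.06,.06)&(P[...,2]>.012)); print("tab",len(q),np.median(q,0).round(3),q.min(0).round(3),q.max(0).round(3))
E
python3 m.py
```

```text
top 212 rms 0.0017 yaw -7.46 tops [[0.5161, 0.2579, 0.0914], [0.5226, 0.3075, 0.0914], [0.529, 0.3571, 0.0914], [0.5355, 0.4067, 0.0914]] bottom0 [0.4844 0.2621 0.0314]
scene 331 rms 0.0015 yaw -6.94 tops [[0.5173, 0.2552, 0.0909], [0.5234, 0.3048, 0.0909], [0.5294, 0.3545, 0.0909], [0.5354, 0.4041, 0.0909]] bottom0 [0.4856 0.2591 0.0309]
both 543 rms 0.0016 yaw -7.12 tops [[0.5168, 0.2554, 0.0911], [0.523, 0.305, 0.0911], [0.5292, 0.3547, 0.0911], [0.5354, 0.4043, 0.0911]] bottom0 [0.4851 0.2594 0.0311]
top tray x 0.5548795776367188 y -0.008131530761718686 [193. 101.] 0.85
top mat x 0.5208294677734375 y -0.3221047668457031 [225. 136.] 2.12
tab 28 [ 0.482 -0.003  0.031] [ 0.467 -0.006  0.026] [0.497 0.    0.037]
scene tray x 0.54744482421875 y -0.014769592285156175 [175.  85.] 3.25
scene mat x 0.5228607177734375 y -0.3230154113769531 [227. 137.] 1.99
tab 70 [ 0.488 -0.     0.029] [ 0.467 -0.011  0.012] [0.506 0.004 0.035]
```

```bash
cat > plan.py <<'E'
from h import *
from scipy.spatial.transform import Rotation as R
a0=np.radians(-7.1); X=np.array([np.cos(a0),np.sin(a0),0]); Y=np.array([-np.sin(a0),np.cos(a0),0]); Z=np.array([0,0,1.])
c,s=np.cos(np.radians(28)),np.sin(np.radians(28)); A=s*X+c*Z
RT=np.stack([Y,c*X-s*Z,-A],1)                  # tool in line with a racked vial
def down(deg): y=np.array([np.cos(np.radians(deg)),np.sin(np.radians(deg)),0]); return np.stack([np.cross(y,-Z),y,-Z],1)
def vial(k,back=0): return np.array([.4851,.2594,.0311])+k*.05*Y+A*(.033+back), RT
def rel(frm,to):
    p,r=frm; return np.r_[r.T@(to[0]-p)*100,R.from_matrix(r.T@to[1]).as_rotvec(degrees=True)].round(2).tolist()
def now():
    o=env.observe(); return np.array(o["position"]),np.array(o["tool_rot"])
def show(*wps,frm=None):
    f=frm or now(); print("t",env.observe()["time_s"])
    for w in wps: print(rel(f,w), "n>=",np.ceil(max(np.linalg.norm(rel(f,w)[:3])/4.17,np.linalg.norm(rel(f,w)[3:])/7.16)))
E
python3 -c "
from plan import *
v=vial(3,.065); show((np.array([.36,-.05,.25]),down(-30)),v); print(v[0], rel(v,vial(3)))"
```

```text
t 1.3
[33.22, -40.25, -1.87, -0.0, 0.0, -43.97] n>= 13.0
[63.91, -78.52, 11.37, 24.72, -16.32, -65.47] n>= 25.0
[0.54929564 0.40256311 0.11762886] [0.0, -0.0, 6.5, 0.0, 0.0, 0.0]
```

Call:
jog_arm:
  targets:
    - [33.2,-40.2,-2,0,0,-44]
    - [33.2,-40.2,-2,0,0,-44]
    - [33.2,-40.2,-2,0,0,-44]
    - [33.2,-40.2,-2,0,0,-44]
    - [33.2,-40.2,-2,0,0,-44]
    - [33.2,-40.2,-2,0,0,-44]
    - [33.2,-40.2,-2,0,0,-44]
    - [33.2,-40.2,-2,0,0,-44]
  hand: 0.65
  newtons: 40

```text
time_s: 1.97
position: [0.285, -0.2213, 0.2443]
tool_rot: [[0.499, 0.867, 0.0], [0.867, -0.499, -0.0], [-0.0, 0.001, -1.0]]
ft_force: [1.0, 0.1, 0.1]
grip_width: 0.0555
gripper_force: 0.0
```

```bash
python3 -c "
from plan import *
show((np.array([.38,.0,.25]),down(-15)),vial(3,.13));print(now()[0])"
```

```text
t 1.9667
[23.92, -2.81, -0.57, 0.04, 0.02, -14.93] n>= 6.0
[68.44, -5.41, 6.92, 27.66, -5.56, -22.38] n>= 17.0
[ 0.28500769 -0.22130419  0.2443397 ]
```

Call:
jog_arm:
  targets:
    - [68.4,-5.4,6.9,27.7,-5.6,-22.4]
    - [68.4,-5.4,6.9,27.7,-5.6,-22.4]
    - [68.4,-5.4,6.9,27.7,-5.6,-22.4]
    - [68.4,-5.4,6.9,27.7,-5.6,-22.4]
    - [68.4,-5.4,6.9,27.7,-5.6,-22.4]
    - [68.4,-5.4,6.9,27.7,-5.6,-22.4]
    - [68.4,-5.4,6.9,27.7,-5.6,-22.4]
    - [68.4,-5.4,6.9,27.7,-5.6,-22.4]

```text
time_s: 2.63
position: [0.4269, 0.076, 0.2105]
tool_rot: [[0.123, 0.875, -0.468], [0.992, -0.108, 0.058], [-0.0, -0.471, -0.882]]
ft_force: [1.5, -0.8, -0.1]
grip_width: 0.0557
gripper_force: 0.0
```

```bash
python3 -c "
from plan import *
show(vial(3,.13),vial(3,.065));print(now()[0])"
```

```text
t 2.6333
[33.92, 11.54, -2.15, -0.12, 0.02, 0.04] n>= 9.0
[33.92, 11.55, 4.35, -0.12, 0.02, 0.04] n>= 9.0
[0.42686167 0.07595944 0.21050295]
```

Call:
jog_arm:
  targets:
    - [33.9,11.5,-2.1,0,0,0]
    - [33.9,11.5,-2.1,0,0,0]
    - [33.9,11.5,-2.1,0,0,0]
    - [33.9,11.5,-2.1,0,0,0]
    - [33.9,11.5,-2.1,0,0,0]
    - [33.9,11.5,-2.1,0,0,0]
    - [33.9,11.5,-2.1,0,0,0]
    - [33.9,11.5,-2.1,0,0,0]

```text
time_s: 3.3
position: [0.5682, 0.3754, 0.1777]
tool_rot: [[0.123, 0.876, -0.467], [0.992, -0.109, 0.058], [-0.0, -0.471, -0.882]]
ft_force: [1.1, -0.3, -1.0]
grip_width: 0.0555
gripper_force: 0.0
```

```bash
python3 -c "
from plan import *
show(vial(3,.13),vial(3,.065),vial(3));print(now()[0])"
```

```text
t 3.3
[2.46, 0.87, -0.16, -0.07, 0.01, 0.01] n>= 1.0
[2.46, 0.88, 6.34, -0.07, 0.01, 0.01] n>= 2.0
[2.46, 0.89, 12.84, -0.07, 0.01, 0.01] n>= 4.0
[0.5681661  0.37543846 0.17772511]
```

Call:
jog_arm:
  targets:
    - [2.4,0.9,-0.1,0,0,0]
    - [2.4,0.9,3,0,0,0]
    - [2.4,0.9,6.3,0,0,0]
    - [2.4,0.9,6.3,0,0,0]
    - [2.4,0.9,6.3,0,0,0]

```text
time_s: 3.72
position: [0.5484, 0.4, 0.1172]
tool_rot: [[0.123, 0.874, -0.47], [0.992, -0.109, 0.057], [-0.002, -0.474, -0.881]]
ft_force: [0.6, -0.9, 0.4]
grip_width: 0.0554
gripper_force: 0.0
```

```bash
python3 -c "
from plan import *
show(vial(3,.065),vial(3));print(now()[0]);d=img('wrist');save(d,'w1')"
```

```text
t 3.7167
[0.27, 0.03, -0.06, -0.28, 0.11, -0.03] n>= 1.0
[0.28, 0.06, 6.44, -0.28, 0.11, -0.03] n>= 2.0
[0.54844021 0.39997023 0.11719704]
```

View pics/w1.png

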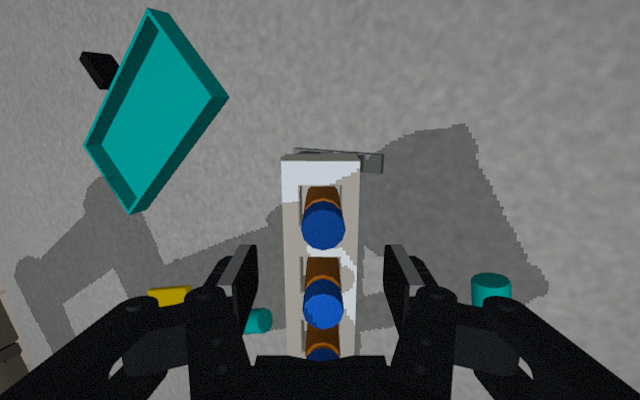

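The wrist view shows the end vial's cap at px (323,225), the next at (323,303), and the pads level on either side at columns 240 and 400. Next I'll check this by projection.

```bash
cat > wc.py <<'E'
from plan import *
from m import sdf, least_squares
def wristfit(k,d=None):
    d=d or img('wrist'); P=cloud(d); h=cv2.cvtColor(d["frame"],cv2.COLOR_RGB2HSV)
    c0=vial(k)[0]+A*.035
    m=(h[...,0]>105)&(h[...,0]<130)&(h[...,1]>120)&(np.linalg.norm(P-c0,axis=-1)<.027)
    q=P[m]; r=least_squares(lambda p:sdf(q-p,A),c0,loss="soft_l1",f_scale=.002)
    e=r.x-c0; return len(q),(e@Y*1000).round(1),(e@RT[:,1]*1000).round(1),(e@A*1000).round(1)
if __name__=="__main__":
    d=img('wrist')
    for k in(1,2,3): print(k,wristfit(k,d))
E
sed -i 's/^for nm,Q in/if __name__=="__main__":\n  pass\nfor nm,Q in/' m.py; python3 wc.py | tail -3
```

```text
1 (366, np.float64(-0.6), np.float64(1.0), np.float64(-3.3))
2 (1576, np.float64(-0.6), np.float64(1.1), np.float64(0.1))
3 (1587, np.float64(-0.6), np.float64(1.1), np.float64(0.1))
```

Call:
jog_arm:
  targets:
    - [0.2,0.15,0,0,0,0]
    - [0.2,0.15,2.2,0,0,0]
    - [0.2,0.15,4.4,0,0,0]
    - [0.2,0.15,6.4,0,0,0]
    - [0.2,0.15,6.4,0,0,0]
    - [0.2,0.15,6.4,0,0,0]

```text
time_s: 4.32
position: [0.5219, 0.4056, 0.0619]
tool_rot: [[0.124, 0.876, -0.466], [0.992, -0.109, 0.059], [0.001, -0.47, -0.883]]
ft_force: [-0.3, -0.6, 2.0]
grip_width: 0.0558
gripper_force: 0.0
```

Call:
jog_arm:
  targets:
    - [0,0,0,0,0,0]
    - [0,0,0,0,0,0]
    - [0,0,0,0,0,0]
    - [0,0,0,0,0,0]
    - [0,0,0,0,0,0]
    - [0,0,0,0,0,0]
  hand: 0
  newtons: 40

```text
time_s: 4.82
position: [0.5217, 0.4057, 0.0627]
tool_rot: [[0.124, 0.876, -0.465], [0.992, -0.109, 0.059], [0.002, -0.469, -0.883]]
ft_force: [-1.2, 0.2, 6.7]
grip_width: 0.0228
gripper_force: 39.0
```

```bash
python3 -c "
from plan import *
o=env.observe();print(o['ft_force'],o['wrist_torque'],o['grip_width']);show(vial(3))"
```

```text
[-1.20247847  0.20999551  6.68679622] [-0.02988698  0.28611847  0.0145602 ] 0.02279969122131365
t 4.8167
[0.03, -0.12, 0.35, 0.01, -0.08, 0.03] n>= 1.0
```

Call:
jog_arm:
  targets:
    - [0,0,-0.8,0,0,0]
    - [0,0,-2,0,0,0]
    - [0,0,-3.5,0,0,0]
    - [0,0,-5.5,0,0,0]
    - [0,0,-8,0,0,0]
    - [0,0,-10,0,0,0]
    - [0,0,-11,0,0,0]

```text
time_s: 5.4
position: [0.5742, 0.3988, 0.1614]
tool_rot: [[0.125, 0.878, -0.463], [0.992, -0.109, 0.06], [0.002, -0.466, -0.885]]
ft_force: [-0.4, 1.0, 0.0]
grip_width: 0.0229
gripper_force: 39.2
```

```bash
python3 -c "
from plan import *
print(now()[0]);show((np.array([.555,-.056,.16]),down(0)),(np.array([.555,-.056,.0415]),down(0)))"
```

```text
[0.5742373  0.39875498 0.16138103]
t 5.4
[-45.36, 3.34, -1.72, -27.76, -1.86, -6.99] n>= 11.0
[-45.39, 8.87, 8.76, -27.76, -1.86, -6.99] n>= 12.0
```

Call:
jog_arm:
  targets:
    - [-2,0.1,-0.1,-2,0,-0.5]
    - [-5.5,0.4,-0.2,-5,-0.3,-1]
    - [-9.5,0.7,-0.4,-9,-0.6,-2]
    - [-13.5,1,-0.5,-13,-0.9,-3]
    - [-17.5,1.3,-0.7,-17,-1.2,-4]
    - [-21.5,1.6,-0.8,-21,-1.4,-5]
    - [-25.5,1.9,-1,-25,-1.7,-6]
    - [-29.5,2.2,-1.1,-27.8,-1.9,-7]

```text
time_s: 6.07
position: [0.5603, 0.1015, 0.159]
tool_rot: [[-0.002, 1.0, 0.001], [1.0, 0.002, -0.003], [-0.003, 0.001, -1.0]]
ft_force: [0.7, -0.7, 0.3]
grip_width: 0.023
gripper_force: 39.3
```

```bash
python3 -c "
from plan import *
print(now()[0]);show((np.array([.555,-.056,.16]),down(0)),(np.array([.555,-.056,.0415]),down(0)))"
```

```text
[0.56025566 0.101534   0.15896069]
t 6.0667
[-15.75, -0.56, -0.05, 0.08, 0.19, 0.13] n>= 4.0
[-15.71, -0.58, 11.8, 0.08, 0.19, 0.13] n>= 5.0
```

Call:
jog_arm:
  targets:
    - [-4,-0.1,0,0,0,0]
    - [-8,-0.3,0,0,0,0]
    - [-12,-0.4,0,0,0,0]
    - [-14.7,-0.5,1,0,0.1,0.1]
    - [-15.4,-0.6,4,0,0.1,0.1]
    - [-15.4,-0.6,7,0,0.1,0.1]
    - [-15.4,-0.6,9,0,0.1,0.1]
    - [-15.4,-0.6,9,0,0.1,0.1]

```text
time_s: 6.73
position: [0.5527, -0.0511, 0.0648]
tool_rot: [[0.002, 1.0, -0.01], [1.0, -0.002, 0.001], [0.001, -0.01, -1.0]]
ft_force: [-0.1, 1.0, -0.7]
grip_width: 0.0231
gripper_force: 39.3
```

```bash
python3 -c "
from plan import *
print(now()[0]);show((np.array([.555,-.056,.0415]),down(0)))
d=img('wrist');save(d,'w2');P=cloud(d);h=cv2.cvtColor(d['frame'],cv2.COLOR_RGB2HSV)
q=P[(h[...,1]<40)&(h[...,2]>120)&(P[...,2]>.016)&(P[...,2]<.03)&(d['depth']>0)]
print(len(q));m=cv2.minAreaRect(q[:,:2].astype(np.float32)*1000);print(m)"
```

```text
[ 0.55272234 -0.05113363  0.06484352]
t 6.7333
[-0.49, 0.25, 2.33, -0.58, -0.07, -0.11] n>= 1.0
4455
((624.5847778320312, -14.493057250976562), (245.83065795898438, 159.38685607910156), 0.05572571977972984)
```

View pics/w2.png

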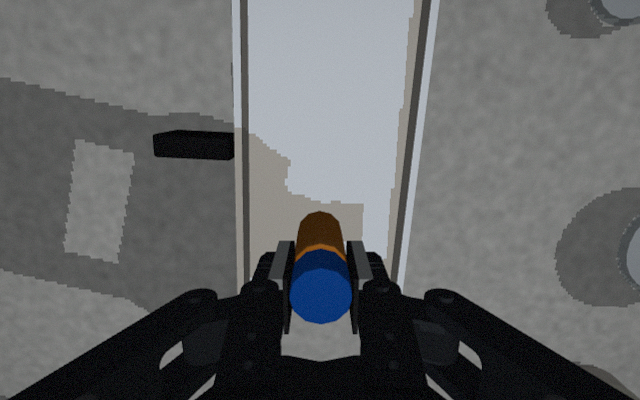

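The vial is upright between the pads at px (320,265), inside the tray walls, with the tab at (195,145). Lowering it now.

Call:
jog_arm:
  targets:
    - [-0.4,0.2,0.6,-0.5,0,0]
    - [-0.4,0.2,1.2,-0.5,0,0]
    - [-0.4,0.2,1.7,-0.5,0,0]
    - [-0.4,0.2,2,-0.5,0,0]
    - [-0.4,0.2,2.1,-0.5,0,0]
    - [-0.4,0.2,2.1,-0.5,0,0]

```text
time_s: 7.28
position: [0.556, -0.0547, 0.0467]
tool_rot: [[0.0, 1.0, 0.004], [1.0, -0.0, -0.0], [-0.0, 0.004, -1.0]]
ft_force: [0.1, -0.0, -0.8]
grip_width: 0.023
gripper_force: 39.3
```

```bash
python3 -c "
from plan import *
print(now()[0],env.observe()['ft_force']);show((np.array([.555,-.056,.0415]),down(0)))
d=img('scene');save(d,'s2');P=cloud(d);h=cv2.cvtColor(d['frame'],cv2.COLOR_RGB2HSV)
q=P[(h[...,0]>105)&(h[...,0]<130)&(h[...,1]>120)&(np.hypot(P[...,0]-.555,P[...,1]+.056)<.03)&(d['depth']>0)]
print(len(q),np.percentile(q[:,2],[2,50,98]).round(4))"
```

```text
[ 0.55598092 -0.0547294   0.04669798] [ 0.13858905 -0.00506789 -0.78014889]
t 7.2833
[-0.13, -0.1, 0.52, 0.25, 0.02, -0.02] n>= 1.0
35 [0.0632 0.0773 0.0824]
```

Call:
jog_arm:
  targets:
    - [0,0,0.2,0,0,0]
    - [0,0,0.4,0,0,0]
    - [0,0,0.5,0,0,0]
    - [0,0,0.5,0,0,0]

```text
time_s: 7.67
position: [0.5559, -0.0548, 0.0414]
tool_rot: [[0.0, 1.0, 0.004], [1.0, -0.0, -0.0], [-0.0, 0.004, -1.0]]
ft_force: [-0.9, -0.2, 0.1]
grip_width: 0.0229
gripper_force: 39.3
```

Call:
jog_arm:
  targets:
    - [0,0,0.1,0,0,0]
    - [0,0,0.1,0,0,0]
    - [0,0,0.1,0,0,0]

```text
time_s: 7.92
position: [0.556, -0.0549, 0.0407]
tool_rot: [[0.0, 1.0, 0.004], [1.0, -0.0, -0.0], [-0.0, 0.004, -1.0]]
ft_force: [0.4, -0.2, -0.6]
grip_width: 0.0231
gripper_force: 39.3
```

Call:
jog_arm:
  targets:
    - [0,0,0.1,0,0,0]
    - [0,0,0.2,0,0,0]
    - [0,0,0.2,0,0,0]

```text
time_s: 8.17
position: [0.5562, -0.0549, 0.0402]
tool_rot: [[0.0, 1.0, 0.006], [1.0, -0.0, -0.001], [-0.001, 0.006, -1.0]]
ft_force: [-4.7, 0.2, 14.2]
grip_width: 0.0228
gripper_force: 41.0
```

Call:
jog_arm:
  targets:
    - [0,0,-0.1,0,0,0]
    - [0,0,-0.1,0,0,0]

```text
time_s: 8.33
position: [0.5562, -0.0549, 0.0403]
tool_rot: [[0.0, 1.0, 0.005], [1.0, -0.0, -0.001], [-0.001, 0.005, -1.0]]
ft_force: [-2.0, -0.2, 8.5]
grip_width: 0.0227
gripper_force: 40.0
```

Call:
jog_arm:
  targets:
    - [0,0,0,0,0,0]
    - [0,0,0,0,0,0]
    - [0,0,0,0,0,0]
    - [0,0,0,0,0,0]
    - [0,0,-1.5,0,0,0]
    - [0,0,-4,0,0,0]
    - [0,0,-7,0,0,0]
    - [0,0,-11,0,0,0]
  hand: 0.65

```text
time_s: 9.0
position: [0.5544, -0.0545, 0.149]
tool_rot: [[0.001, 1.0, -0.0], [1.0, -0.001, 0.001], [0.001, -0.0, -1.0]]
ft_force: [0.7, -0.6, 0.2]
grip_width: 0.0556
gripper_force: 0.0
```

```bash
python3 -c "
from plan import *
print(now()[0],env.observe()['ft_force']);show(vial(2,.13),vial(2,.065),vial(2,.003))
d=img('scene');save(d,'s3');P=cloud(d);h=cv2.cvtColor(d['frame'],cv2.COLOR_RGB2HSV)
q=P[(h[...,0]>105)&(h[...,0]<130)&(h[...,1]>120)&(np.hypot(P[...,0]-.555,P[...,1]+.056)<.03)&(d['depth']>0)]
print(len(q),np.percentile(q,[2,50,98],axis=0).round(4))"
```

```text
[ 0.5544069  -0.05448274  0.14903798] [ 0.66045998 -0.6381061   0.20603555]
t 9.0
[40.37, 1.88, -2.56, 27.95, 1.67, 6.94] n>= 10.0
[40.74, -1.15, 3.18, 27.95, 1.67, 6.94] n>= 10.0
[41.09, -4.04, 8.66, 27.95, 1.67, 6.94] n>= 11.0
62 [[ 0.5471 -0.0648  0.0564]
 [ 0.5594 -0.0507  0.0702]
 [ 0.5673 -0.0425  0.0735]]
```

Call:
jog_arm:
  targets:
    - [3,0.2,-0.2,2,0.1,0.5]
    - [7,0.4,-0.5,6,0.4,1.5]
    - [11,0.6,-0.8,10,0.6,2.5]
    - [15,0.8,-1.2,14,0.8,3.5]
    - [19,1,-1.5,18,1,4.5]
    - [23,1.2,-1.8,22,1.3,5.5]
    - [27,1.4,-2.1,26,1.5,6.5]
    - [31,1.6,-2.4,28,1.7,6.9]

```text
time_s: 9.72
position: [0.5716, 0.2569, 0.1727]
tool_rot: [[0.124, 0.876, -0.467], [0.992, -0.11, 0.057], [-0.002, -0.47, -0.883]]
ft_force: [1.1, -0.1, -0.1]
grip_width: 0.0552
gripper_force: 0.0
```

```bash
python3 -c "
from plan import *
print(now()[0]);show(vial(2,.13),vial(2,.065),vial(2))"
```

```text
[0.57161773 0.25694694 0.1726909 ]
t 9.7167
[9.17, -0.97, 0.23, -0.04, 0.08, -0.05] n>= 3.0
[9.18, -0.96, 6.73, -0.04, 0.08, -0.05] n>= 3.0
[9.19, -0.96, 13.23, -0.04, 0.08, -0.05] n>= 4.0
```

Call:
jog_arm:
  targets:
    - [4,-0.4,0.1,0,0,0]
    - [7.5,-0.8,0.1,0,0,0]
    - [8.9,-0.9,1,0,0,0]
    - [8.9,-0.9,3.5,0,0,0]
    - [8.9,-0.9,6,0,0,0]
    - [8.9,-0.9,6.6,0,0,0]
    - [8.9,-0.9,6.6,0,0,0]
    - [8.9,-0.9,6.6,0,0,0]

```text
time_s: 10.38
position: [0.5448, 0.3479, 0.1202]
tool_rot: [[0.124, 0.878, -0.462], [0.992, -0.109, 0.058], [0.0, -0.465, -0.885]]
ft_force: [0.6, -0.2, 0.2]
grip_width: 0.0552
gripper_force: 0.0
```

```bash
python3 -c "
from plan import *
show(vial(2))
import wc;print(wc.wristfit(2))"|tail -2
```

```text
tab 70 [ 0.488 -0.     0.029] [ 0.467 -0.011  0.012] [0.506 0.004 0.035]
(1570, np.float64(-0.6), np.float64(1.1), np.float64(0.1))
```

```bash
python3 -c "
from plan import *
show(vial(2))"
```

```text
t 10.4333
[0.47, -0.14, 6.89, 0.35, -0.04, 0.01] n>= 2.0
```

Call:
jog_arm:
  targets:
    - [0.4,0,0,0.3,0,0]
    - [0.4,0,2.2,0.3,0,0]
    - [0.4,0,4.5,0.3,0,0]
    - [0.4,0,6.8,0.3,0,0]
    - [0.4,0,6.8,0.3,0,0]
    - [0.4,0,6.8,0.3,0,0]

```text
time_s: 10.93
position: [0.5136, 0.3562, 0.0598]
tool_rot: [[0.123, 0.875, -0.467], [0.992, -0.109, 0.058], [-0.0, -0.471, -0.882]]
ft_force: [0.0, 0.2, 0.6]
grip_width: 0.0556
gripper_force: 0.0
```

```bash
python3 -c "
from plan import *
show(vial(2))"
```

```text
t 10.9333
[0.04, -0.09, -0.0, -0.09, 0.03, 0.02] n>= 1.0
```

Call:
jog_arm:
  targets:
    - [0,0,0,0,0,0]
    - [0,0,0,0,0,0]
    - [0,0,0,0,0,0]
    - [0,0,0,0,0,0]
    - [0,0,0,0,0,0]
    - [0,0,0,0,0,0]
  hand: 0

```text
time_s: 11.43
position: [0.5141, 0.3562, 0.0608]
tool_rot: [[0.123, 0.877, -0.465], [0.992, -0.108, 0.059], [0.001, -0.468, -0.884]]
ft_force: [2.0, 0.4, 7.3]
grip_width: 0.0232
gripper_force: 39.1
```

```bash
python3 -c "
from plan import *
show(vial(2))"
```

```text
t 11.4333
[0.03, -0.09, 0.11, 0.07, -0.05, 0.05] n>= 1.0
```

Call:
jog_arm:
  targets:
    - [0,0,-0.8,0,0,0]
    - [0,0,-2,0,0,0]
    - [0,0,-3.5,0,0,0]
    - [0,0,-5.5,0,0,0]
    - [0,0,-8,0,0,0]
    - [0,0,-10,0,0,0]
    - [0,0,-11,0,0,0]

```text
time_s: 12.02
position: [0.5662, 0.3495, 0.1593]
tool_rot: [[0.124, 0.878, -0.463], [0.992, -0.109, 0.059], [0.001, -0.467, -0.884]]
ft_force: [-0.3, 0.3, -0.3]
grip_width: 0.0231
gripper_force: 39.2
```

```bash
python3 -c "
from plan import *
show((np.array([.555,-.005,.16]),down(0)),(np.array([.555,-.005,.0415]),down(0)))"
```

```text
t 12.0167
[-35.32, 2.84, -1.63, -27.8, -1.8, -6.94] n>= 9.0
[-35.33, 8.37, 8.85, -27.8, -1.8, -6.94] n>= 9.0
```

Call:
jog_arm:
  targets:
    - [-2,0.1,-0.1,-2,0,-0.5]
    - [-5.5,0.4,-0.2,-6,-0.3,-1.4]
    - [-9.5,0.7,-0.4,-10,-0.6,-2.4]
    - [-13.5,1,-0.5,-14,-0.9,-3.4]
    - [-17.5,1.3,-0.7,-18,-1.2,-4.4]
    - [-21.5,1.6,-0.9,-22,-1.4,-5.4]
    - [-25.5,2,-1.1,-26,-1.7,-6.4]
    - [-29.5,2.4,-1.3,-27.8,-1.8,-6.9]

```text
time_s: 12.68
position: [0.5546, 0.052, 0.1578]
tool_rot: [[-0.001, 1.0, 0.0], [1.0, 0.001, -0.002], [-0.002, 0.0, -1.0]]
ft_force: [2.1, 0.2, -0.6]
grip_width: 0.0232
gripper_force: 39.3
```

```bash
python3 -c "
from plan import *
show((np.array([.555,-.005,.16]),down(0)),(np.array([.555,-.005,.0415]),down(0)))"
```

```text
t 12.6833
[-5.71, 0.03, -0.2, 0.01, 0.14, 0.07] n>= 2.0
[-5.68, 0.03, 11.65, 0.01, 0.14, 0.07] n>= 4.0
```

Call:
jog_arm:
  targets:
    - [-3.5,0,0,0,0.1,0]
    - [-5.7,0,1,0,0.1,0]
    - [-5.7,0,4,0,0.1,0]
    - [-5.7,0,7,0,0.1,0]
    - [-5.7,0,9.5,0,0.1,0]
    - [-5.7,0,10.7,0,0.1,0]
    - [-5.7,0,11.2,0,0.1,0]
    - [-5.7,0,11.2,0,0.1,0]

```text
time_s: 13.35
position: [0.5548, -0.0036, 0.0442]
tool_rot: [[0.0, 1.0, -0.006], [1.0, -0.0, 0.001], [0.001, -0.006, -1.0]]
ft_force: [0.3, 0.1, -0.9]
grip_width: 0.0228
gripper_force: 39.3
```

```bash
python3 -c "
from plan import *
show((np.array([.555,-.005,.0385]),down(0)))"
```

```text
t 13.35
[-0.14, 0.02, 0.57, -0.32, -0.04, -0.02] n>= 1.0
```

Call:
jog_arm:
  targets:
    - [-0.1,0,0.2,-0.3,0,0]
    - [-0.1,0,0.4,-0.3,0,0]
    - [-0.1,0,0.6,-0.3,0,0]
    - [-0.1,0,0.6,-0.3,0,0]
    - [-0.1,0,0.6,-0.3,0,0]

```text
time_s: 13.77
position: [0.5549, -0.0045, 0.039]
tool_rot: [[-0.0, 1.0, 0.001], [1.0, 0.0, 0.0], [0.0, 0.001, -1.0]]
ft_force: [0.2, 0.1, -0.1]
grip_width: 0.0229
gripper_force: 39.3
```

Call:
jog_arm:
  targets:
    - [0,0,0.1,0,0,0]
    - [0,0,0.1,0,0,0]
    - [0,0,0.1,0,0,0]

```text
time_s: 14.02
position: [0.555, -0.0045, 0.038]
tool_rot: [[0.0, 1.0, 0.002], [1.0, -0.0, 0.0], [0.0, 0.002, -1.0]]
ft_force: [-1.1, -0.1, 4.3]
grip_width: 0.0229
gripper_force: 39.6
```

Call:
jog_arm:
  targets:
    - [0,0,0,0,0,0]
    - [0,0,0,0,0,0]
    - [0,0,0,0,0,0]
    - [0,0,0,0,0,0]
    - [0,0,-1.5,0,0,0]
    - [0,0,-4,0,0,0]
    - [0,0,-7,0,0,0]
    - [0,0,-11,0,0,0]
  hand: 0.65

```text
time_s: 14.68
position: [0.5535, -0.0043, 0.1471]
tool_rot: [[0.0, 1.0, -0.004], [1.0, -0.0, 0.001], [0.001, -0.004, -1.0]]
ft_force: [1.1, 1.3, 0.1]
grip_width: 0.0553
gripper_force: 0.0
```

```bash
python3 -c "
from plan import *
show(vial(1,.13))"
```

```text
t 14.6833
[30.39, 1.35, -2.75, 27.75, 1.66, 6.97] n>= 8.0
```

Call:
jog_arm:
  targets:
    - [3,0.2,-0.3,3,0.1,0.5]
    - [7,0.4,-0.8,7,0.4,1.5]
    - [11,0.6,-1.2,11,0.6,2.5]
    - [15,0.8,-1.6,15,0.8,3.5]
    - [19,1,-2,19,1,4.5]
    - [23,1.1,-2.4,23,1.3,5.5]
    - [27,1.2,-2.7,27,1.6,6.8]
    - [30.4,1.3,-2.7,27.8,1.7,7]

```text
time_s: 15.35
position: [0.5678, 0.3016, 0.1739]
tool_rot: [[0.125, 0.876, -0.467], [0.992, -0.111, 0.058], [-0.001, -0.47, -0.883]]
ft_force: [0.3, 0.1, -0.1]
grip_width: 0.0559
gripper_force: 0.0
```

```bash
python3 -c "
from plan import *
show(vial(1,.065),vial(1))"
```

```text
t 15.35
[-0.21, -0.08, 6.41, -0.05, 0.02, -0.08] n>= 2.0
[-0.2, -0.07, 12.91, -0.05, 0.02, -0.08] n>= 4.0
```

Call:
jog_arm:
  targets:
    - [-0.3,0,1,0,0,0]
    - [-0.3,0,4,0,0,0]
    - [-0.3,0,6.4,0,0,0]
    - [-0.3,0,6.4,0,0,0]
    - [-0.3,0,6.4,0,0,0]

```text
time_s: 15.77
position: [0.5375, 0.3002, 0.1181]
tool_rot: [[0.124, 0.877, -0.464], [0.992, -0.11, 0.057], [-0.001, -0.468, -0.884]]
ft_force: [0.3, 0.0, 1.0]
grip_width: 0.0556
gripper_force: 0.0
```

```bash
python3 -c "
import wc;print(wc.wristfit(1))
from plan import *
show(vial(1))"|tail -3
```

```text
(1599, np.float64(-0.6), np.float64(1.1), np.float64(0.1))
t 15.8167
[0.29, -0.13, 6.73, 0.28, -0.04, -0.03] n>= 2.0
```

Call:
jog_arm:
  targets:
    - [0.2,0,0,0.3,0,0]
    - [0.2,0,2.2,0.3,0,0]
    - [0.2,0,4.5,0.3,0,0]
    - [0.2,0,6.7,0.3,0,0]
    - [0.2,0,6.7,0.3,0,0]
    - [0.2,0,6.7,0.3,0,0]

```text
time_s: 16.32
position: [0.5078, 0.3061, 0.0597]
tool_rot: [[0.124, 0.876, -0.467], [0.992, -0.11, 0.059], [0.0, -0.47, -0.882]]
ft_force: [0.6, -0.4, 0.1]
grip_width: 0.0552
gripper_force: 0.0
```

Call:
jog_arm:
  targets:
    - [0,0,0,0,0,0]
    - [0,0,0,0,0,0]
    - [0,0,0,0,0,0]
    - [0,0,0,0,0,0]
    - [0,0,0,0,0,0]
    - [0,0,0,0,0,0]
  hand: 0

```text
time_s: 16.82
position: [0.5079, 0.3061, 0.0605]
tool_rot: [[0.124, 0.876, -0.465], [0.992, -0.109, 0.059], [0.001, -0.469, -0.883]]
ft_force: [0.4, -0.3, 5.4]
grip_width: 0.0233
gripper_force: 39.0
```

```bash
python3 -c "
from plan import *
show(vial(1))"
```

```text
t 16.8167
[0.08, -0.11, 0.08, 0.03, -0.09, -0.01] n>= 1.0
```

Call:
jog_arm:
  targets:
    - [0,0,-0.8,0,0,0]
    - [0,0,-2,0,0,0]
    - [0,0,-3.5,0,0,0]
    - [0,0,-5.5,0,0,0]
    - [0,0,-8,0,0,0]
    - [0,0,-10,0,0,0]
    - [0,0,-11,0,0,0]

```text
time_s: 17.4
position: [0.5603, 0.2993, 0.1592]
tool_rot: [[0.125, 0.878, -0.463], [0.992, -0.11, 0.06], [0.002, -0.467, -0.884]]
ft_force: [-0.1, 1.0, -0.1]
grip_width: 0.0228
gripper_force: 39.2
```

```bash
python3 -c "
from plan import *
show((np.array([.555,.045,.16]),down(0)),(np.array([.555,.045,.0415]),down(0)))"
```

```text
t 17.4
[-25.3, 2.29, -1.34, -27.77, -1.83, -7.01] n>= 7.0
[-25.32, 7.82, 9.14, -27.77, -1.83, -7.01] n>= 7.0
```

Call:
jog_arm:
  targets:
    - [-2,0.1,-0.1,-3,-0.1,-0.6]
    - [-5,0.4,-0.2,-7,-0.4,-1.6]
    - [-9,0.7,-0.4,-11,-0.7,-2.7]
    - [-13,1,-0.5,-15,-1,-3.8]
    - [-17,1.4,-0.7,-19,-1.3,-4.8]
    - [-21,1.8,-1,-23,-1.5,-5.8]
    - [-24.5,2.2,-1.2,-27,-1.8,-6.8]
    - [-25.3,2.3,-1.3,-27.8,-1.8,-7]

```text
time_s: 18.07
position: [0.5527, 0.0409, 0.1581]
tool_rot: [[0.003, 1.0, 0.0], [1.0, -0.003, -0.003], [-0.003, 0.0, -1.0]]
ft_force: [0.5, -0.0, -0.1]
grip_width: 0.0228
gripper_force: 39.3
```

```bash
python3 -c "
from plan import *
show((np.array([.555,.045,.0385]),down(0)))"
```

```text
t 18.0667
[0.44, 0.23, 11.96, 0.01, 0.15, -0.15] n>= 3.0
```

Call:
jog_arm:
  targets:
    - [0.1,0.1,1,0,0.1,0]
    - [0.1,0.1,4,0,0.1,0]
    - [0.1,0.1,7,0,0.1,0]
    - [0.1,0.1,9.7,0,0.1,0]
    - [0.1,0.1,11,0,0.1,0]
    - [0.1,0.1,11.3,0,0.1,0]
    - [0.1,0.1,11.3,0,0.1,0]

```text
time_s: 18.65
position: [0.5537, 0.0471, 0.0427]
tool_rot: [[-0.001, 1.0, -0.007], [1.0, 0.001, 0.002], [0.002, -0.007, -1.0]]
ft_force: [-0.2, 0.8, -0.0]
grip_width: 0.0229
gripper_force: 39.3
```

```bash
python3 -c "
from plan import *
show((np.array([.555,.045,.0382]),down(0)))"
```

```text
t 18.65
[-0.21, 0.13, 0.45, -0.37, -0.1, 0.06] n>= 1.0
```

Call:
jog_arm:
  targets:
    - [-0.1,0.1,0.2,-0.3,0,0]
    - [-0.1,0.1,0.4,-0.3,0,0]
    - [-0.1,0.1,0.4,-0.3,0,0]
    - [-0.1,0.1,0.4,-0.3,0,0]

```text
time_s: 18.98
position: [0.5549, 0.0453, 0.0402]
tool_rot: [[-0.0, 1.0, 0.002], [1.0, 0.0, 0.001], [0.001, 0.002, -1.0]]
ft_force: [0.2, 0.4, -0.5]
grip_width: 0.0226
gripper_force: 39.3
```

Call:
jog_arm:
  targets:
    - [0,0,0.1,0,0,0]
    - [0,0,0.1,0,0,0]
    - [0,0,0.1,0,0,0]

```text
time_s: 19.23
position: [0.5546, 0.0452, 0.0387]
tool_rot: [[-0.0, 1.0, 0.001], [1.0, 0.0, 0.001], [0.001, 0.001, -1.0]]
ft_force: [-0.5, -0.1, -1.1]
grip_width: 0.0229
gripper_force: 39.3
```

Call:
jog_arm:
  targets:
    - [0,0,0.1,0,0,0]
    - [0,0,0.1,0,0,0]
    - [0,0,0.1,0,0,0]

```text
time_s: 19.48
position: [0.5548, 0.0452, 0.0377]
tool_rot: [[-0.0, 1.0, 0.001], [1.0, 0.0, 0.001], [0.001, 0.001, -1.0]]
ft_force: [-0.5, 0.7, 2.2]
grip_width: 0.0228
gripper_force: 39.6
```

Call:
jog_arm:
  targets:
    - [0,0,0,0,0,0]
    - [0,0,0,0,0,0]
    - [0,0,0,0,0,0]
    - [0,0,0,0,0,0]
    - [0,0,-1.5,0,0,0]
    - [0,0,-4,0,0,0]
    - [0,0,-7,0,0,0]
    - [0,0,-11,0,0,0]
  hand: 0.65

```text
time_s: 20.15
position: [0.5534, 0.0452, 0.147]
tool_rot: [[-0.0, 1.0, -0.004], [1.0, 0.0, 0.002], [0.002, -0.004, -1.0]]
ft_force: [0.4, -0.8, -0.1]
grip_width: 0.055
gripper_force: 0.0
```

```bash
python3 -c "
from plan import *
d=img('scene');save(d,'s4');P=cloud(d);h=cv2.cvtColor(d['frame'],cv2.COLOR_RGB2HSV)
m=(h[...,0]>105)&(h[...,0]<130)&(h[...,1]>120)&(d['depth']>0)
for y in(-.055,-.0045,.0455):
    q=P[m&(np.hypot(P[...,0]-.555,P[...,1]-y)<.024)];print(len(q),np.percentile(q,[2,50,98],axis=0).round(4).tolist())
q=P[(h[...,2]<70)&(P[...,0]>.44)&(P[...,0]<.51)&(abs(P[...,1])<.03)&(P[...,2]>.026)&(P[...,2]<.036)];print(len(q),q.mean(0),q.min(0),q.max(0))
show((np.array([.478,-.004,.15]),down(-90)),(np.array([.478,-.004,.006]),down(-90)))"
```

```text
63 [[0.5468, -0.0626, 0.0573], [0.5594, -0.0513, 0.0707], [0.5671, -0.0418, 0.0745]]
62 [[0.5454, -0.0127, 0.0551], [0.5581, -0.0001, 0.0702], [0.5658, 0.008, 0.0741]]
67 [[0.5453, 0.0375, 0.0571], [0.5583, 0.0497, 0.0705], [0.5661, 0.0578, 0.0744]]
46 [ 0.48701273 -0.00278248  0.03038143] [ 0.46767666 -0.01030201  0.02606815] [0.50581301 0.00392165 0.03447035]
t 20.2
[-4.89, -7.91, 0.53, 0.51, -0.49, 90.04] n>= 13.0
[-4.88, -8.07, 14.93, 0.51, -0.49, 90.04] n>= 13.0
```

View pics/s4.png

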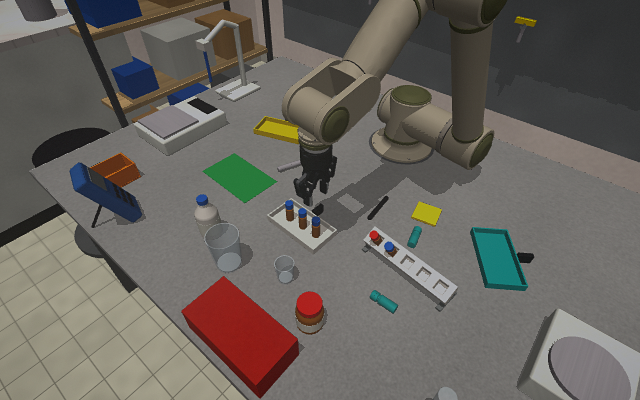

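The picture shows the three vials upright in the tray at px (290,210), (303,218) and (316,227). The red vial (375,237) and one blue (389,246) are still in the rack. Next is the tab, at px (318,210).

Call:
jog_arm:
  targets:
    - [-0.6,-1,0,0,0,7]
    - [-1.2,-2,0,0,0,14]
    - [-2,-3.3,0,0,0,21]
    - [-2.7,-4.5,0,0,0,28]
    - [-3.3,-5.5,0,0,0,35]
    - [-4,-6.5,0,0,0,42]
    - [-4.7,-7.5,0,0,0,49]
    - [-4.7,-7.6,0,0,0,56]
  hand: 0.6

```text
time_s: 20.87
position: [0.4772, -0.0026, 0.1474]
tool_rot: [[0.833, 0.554, 0.0], [0.554, -0.833, 0.001], [0.001, -0.001, -1.0]]
ft_force: [-0.4, -0.5, 0.2]
grip_width: 0.0517
gripper_force: 0.0
```

```bash
python3 -c "
from plan import *
show((np.array([.478,-.003,.15]),down(-91)),(np.array([.478,-.003,.05]),down(-91)))"
```

```text
t 20.8667
[0.04, 0.07, -0.26, -0.06, -0.02, 34.62] n>= 5.0
[0.04, 0.08, 9.74, -0.06, -0.02, 34.62] n>= 5.0
```

Call:
jog_arm:
  targets:
    - [0,0.1,0,0,0,7]
    - [0,0.1,0,0,0,14]
    - [0,0.1,1,0,0,21]
    - [0,0.1,4,0,0,28]
    - [0,0.1,7,0,0,34.6]
    - [0,0.1,9.7,0,0,34.6]
    - [0,0.1,9.7,0,0,34.6]

```text
time_s: 21.45
position: [0.4769, -0.0021, 0.0467]
tool_rot: [[1.0, -0.01, -0.007], [-0.01, -1.0, 0.003], [-0.007, -0.003, -1.0]]
ft_force: [-0.4, 1.0, 0.5]
grip_width: 0.051
gripper_force: 0.0
```

```bash
python3 -c "
from plan import *
show((np.array([.478,-.003,.006]),down(-91)))
d=img('wrist');save(d,'w5')"
```

```text
t 21.45
[0.14, 0.1, 4.07, -0.17, 0.39, 0.41] n>= 1.0
```

View pics/w5.png

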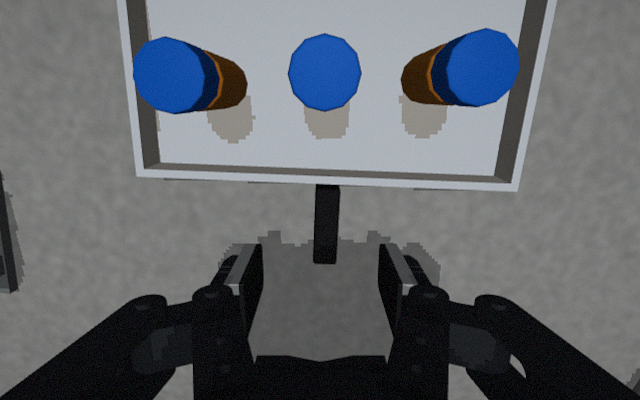

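The tab is at px (326,225), centred between the pads (columns 250 and 390), with the three vials standing beyond it. Descend and grip.

Call:
jog_arm:
  targets:
    - [0.1,0.1,1.5,0,0.3,0.3]
    - [0.1,0.1,2.8,0,0.3,0.3]
    - [0.1,0.1,3.7,0,0.3,0.3]
    - [0.1,0.1,3.9,0,0.3,0.3]
    - [0.1,0.1,3.9,0,0.3,0.3]

```text
time_s: 21.92
position: [0.4806, -0.0037, 0.012]
tool_rot: [[1.0, -0.015, 0.007], [-0.015, -1.0, 0.001], [0.007, -0.001, -1.0]]
ft_force: [-0.0, 0.7, -0.5]
grip_width: 0.0509
gripper_force: 0.0
```

Call:
jog_arm:
  targets:
    - [0,0,0,0,0,0]
    - [0,0,0,0,0,0]
    - [0,0,0,0,0,0]
    - [0,0,0,0,0,0]
    - [0,0,0,0,0,0]
    - [0,0,0,0,0,0]
  hand: 0
  newtons: 40

```text
time_s: 22.42
position: [0.4807, -0.0039, 0.0122]
tool_rot: [[1.0, -0.016, 0.008], [-0.016, -1.0, 0.001], [0.008, -0.001, -1.0]]
ft_force: [-1.1, -1.6, 5.8]
grip_width: 0.011
gripper_force: 38.9
```

```bash
python3 -c "
from plan import *
print(env.observe()['ft_force'])
# tray yaw -1 -> -2; tray centre offset from tcp = [.556-.478, ~-.002]
p=now()[0]; show((np.array([.5215-.078,-.3225+.004,p[2]]),down(-92)))"
```

```text
[-1.09044892 -1.56511231  5.80387381]
t 22.4167
[-3.22, 31.52, -0.05, -0.04, -0.44, 1.09] n>= 8.0
```

Call:
jog_arm:
  targets:
    - [0,0,0,0,0,0]
    - [0,0,0,0,0,0]
    - [0,0,0.3,0,0.4,0]
    - [0,0,0.6,0,0.4,0]
    - [0,0,0.6,0,0.4,0]
  hand: 0.4

```text
time_s: 22.83
position: [0.4798, -0.0035, 0.0048]
tool_rot: [[1.0, -0.015, 0.012], [-0.015, -1.0, 0.001], [0.012, -0.002, -1.0]]
ft_force: [0.6, 0.9, 0.0]
grip_width: 0.0343
gripper_force: 0.0
```

Call:
jog_arm:
  targets:
    - [0,0,0,0,0,0]
    - [0,0,0,0,0,0]
    - [0,0,0,0,0,0]
    - [0,0,0,0,0,0]
    - [0,0,0,0,0,0]
    - [0,0,0,0,0,0]
  hand: 0
  newtons: 70

```text
time_s: 23.33
position: [0.4803, -0.0037, 0.0055]
tool_rot: [[1.0, -0.015, 0.013], [-0.015, -1.0, 0.001], [0.013, -0.001, -1.0]]
ft_force: [-0.0, -1.4, 0.5]
grip_width: 0.0109
gripper_force: 68.6
```

```bash
python3 -c "
from plan import *
print(env.observe()['ft_force'])
p=now()[0]; show((np.array([.5215-.0755,-.3225+.004,p[2]]),down(-92)))"
```

```text
[-0.03771016 -1.44141194  0.53583836]
t 23.3333
[-2.95, 31.53, -0.07, -0.07, -0.76, 1.11] n>= 8.0
```

Call:
jog_arm:
  targets:
    - [0,0.3,0,0,0,0]
    - [-0.1,1,0,0,0,0]
    - [-0.2,2,0,0,0,0]
    - [-0.3,3.4,0,0,0,0]
    - [-0.5,5,0,0,0,0.2]
    - [-0.7,6.7,0,0,0,0.2]
    - [-0.8,8.4,0,0,0,0.3]
    - [-1,10.1,0,0,0,0.4]

```text
time_s: 24.0
position: [0.4687, -0.1046, 0.0055]
tool_rot: [[1.0, -0.021, 0.013], [-0.021, -1.0, 0.002], [0.013, -0.002, -1.0]]
ft_force: [0.7, 6.7, 5.7]
grip_width: 0.0107
gripper_force: 69.4
```

Call:
jog_arm:
  targets:
    - [-0.2,1.7,0,0,0,0.1]
    - [-0.3,3.4,0,0,0,0.1]
    - [-0.5,5.1,0,0,0,0.2]
    - [-0.6,6.8,0,0,0,0.2]
    - [-0.8,8.5,0,0,0,0.3]
    - [-0.9,10.2,0,0,0,0.3]
    - [-1.1,11.9,0,0,0,0.4]
    - [-1.2,13.4,0,0,0,0.4]

```text
time_s: 24.67
position: [0.4535, -0.2379, 0.0054]
tool_rot: [[1.0, -0.029, 0.013], [-0.029, -1.0, 0.003], [0.013, -0.003, -1.0]]
ft_force: [1.6, 9.8, 10.9]
grip_width: 0.0108
gripper_force: 70.1
```

```bash
python3 -c "
from plan import *
print(env.observe()['ft_force'])
p=now()[0]; show((np.array([.5215-.0755,-.3225+.004,p[2]]),down(-92)))"
```

```text
[ 1.57302522  9.77678088 10.94035192]
t 24.6667
[-0.52, 8.07, -0.03, -0.18, -0.75, 0.36] n>= 2.0
```

Call:
jog_arm:
  targets:
    - [-0.1,1.5,0,0,0,0.1]
    - [-0.2,2.9,0,0,0,0.2]
    - [-0.3,4.2,0,0,0,0.3]
    - [-0.4,5.4,0,0,0,0.3]
    - [-0.4,6.4,0,0,0,0.4]
    - [-0.5,7.2,0,0,0,0.4]
    - [-0.5,7.8,0,0,0,0.4]
    - [-0.5,8,0,0,0,0.4]

```text
time_s: 25.33
position: [0.4463, -0.3173, 0.0055]
tool_rot: [[0.999, -0.036, 0.013], [-0.036, -0.999, 0.003], [0.013, -0.003, -1.0]]
ft_force: [0.7, 11.1, 13.4]
grip_width: 0.0112
gripper_force: 70.5
```

```bash
cat > chk.py <<'E'
from plan import *
d=img('scene');save(d,'s6');P=cloud(d);h=cv2.cvtColor(d['frame'],cv2.COLOR_RGB2HSV)
ok=(d['depth']>0); b=(P[...,0]>.4)&(P[...,0]<.66)&(P[...,1]>-.5)&(P[...,1]<-.12)
q=P[ok&b&(h[...,1]<40)&(h[...,2]>130)&(P[...,2]>.001)&(P[...,2]<.03)]
m=cv2.minAreaRect(q[:,:2].astype(np.float32)*1000); print("tray",m, np.percentile(q[:,2],[2,50,98]).round(4))
g=P[ok&b&(h[...,0]>45)&(h[...,0]<75)&(h[...,1]>100)]
print("mat",cv2.minAreaRect(g[:,:2].astype(np.float32)*1000))
c=P[ok&b&(h[...,0]>105)&(h[...,0]<130)&(h[...,1]>120)&(P[...,2]>.04)];print(len(c),c.min(0).round(3),c.max(0).round(3))
E
python3 chk.py
```

```text
tray ((506.13446044921875, -326.411865234375), (185.37942504882812, 216.51986694335938), 6.886174201965332) [0.0016 0.0046 0.0239]
mat ((522.388671875, -323.1348571777344), (233.13035583496094, 141.3704833984375), 87.97637939453125)
142 [ 0.509 -0.377  0.056] [ 0.534 -0.252  0.074]
```

View pics/s6.png

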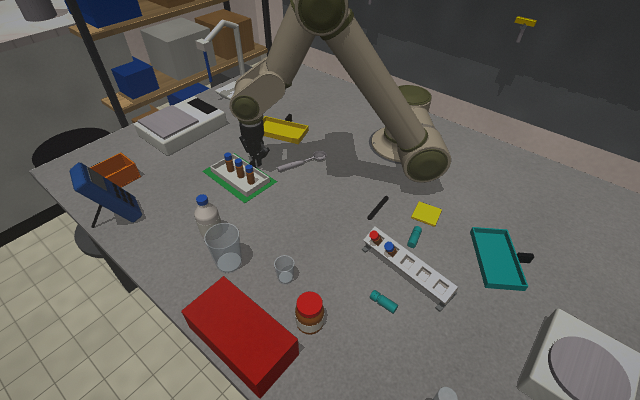

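The tray sits centred on the mat at px (240,177), with green showing all round and the three vials upright. Release and retreat.

Call:
jog_arm:
  targets:
    - [0,0,0,0,0,0]
    - [0,0,0,0,0,0]
    - [0,0,0,0,0,0]
    - [0,0,0,0,0,0]
    - [0,0,-1,0,0,0]
    - [0,0,-3,0,0,0]
    - [0,0,-6,0,0,0]
    - [0,0,-10,0,0,0]
  hand: 0.4

```text
time_s: 26.05
position: [0.4442, -0.3172, 0.1047]
tool_rot: [[0.999, -0.036, 0.01], [-0.036, -0.999, 0.004], [0.01, -0.005, -1.0]]
ft_force: [0.7, -0.4, 0.5]
grip_width: 0.0341
gripper_force: 0.0
```

Call:
jog_arm:
  targets:
    - [-2,0,-3,0,0,0]
    - [-4,0,-5,0,0,0]
    - [-8,0,-5,0,0,0]
    - [-8,0,-5,0,0,0]
    - [-8,0,-5,0,0,0]
    - [-8,0,-5,0,0,0]

```text
time_s: 26.55
position: [0.3647, -0.3155, 0.1542]
tool_rot: [[0.999, -0.037, 0.014], [-0.037, -0.999, 0.0], [0.014, -0.001, -1.0]]
ft_force: [-0.3, 0.5, 0.3]
grip_width: 0.0341
gripper_force: 0.0
```

```bash
sed -i "s/'s6'/'s7'/" chk.py; python3 chk.py; python3 -c "
from h import *
d=img('top');P=cloud(d);h=cv2.cvtColor(d['frame'],cv2.COLOR_RGB2HSV);q=P[(h[...,1]<40)&(h[...,2]>130)&(P[...,0]>.4)&(P[...,0]<.66)&(P[...,1]>-.5)&(P[...,1]<-.12)&(P[...,2]<.03)]
print(len(q),cv2.minAreaRect(q[:,:2].astype(np.float32)*1000));save(d,'t7');cv2.imwrite('pics/c7.png',cv2.resize(cv2.imread('pics/t7.png')[140:300,350:510],None,fx=3,fy=3))"
```

```text
tray ((516.77001953125, -309.006591796875), (161.63153076171875, 230.52468872070312), 20.579360961914062) [0.0014 0.0045 0.0236]
mat ((522.6065063476562, -322.8756103515625), (233.7307586669922, 140.7567138671875), 87.5013656616211)
137 [ 0.51  -0.378  0.056] [ 0.534 -0.253  0.074]
1766 ((484.9993896484375, -317.7650451660156), (189.12937927246094, 168.94894409179688), 88.83039093017578)
```

View pics/c7.png

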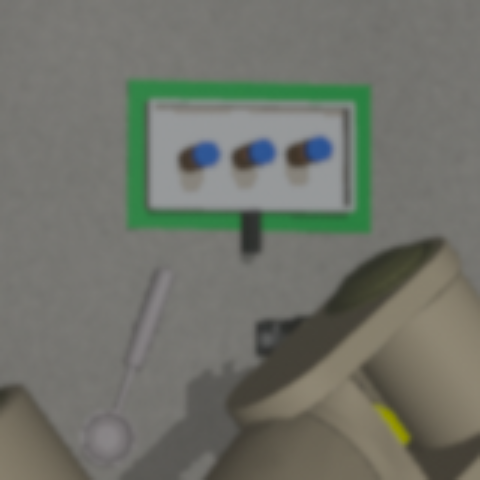

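The crop shows the tray centred and square on the mat around crop px (250,155), with three vials upright and the gripper clear. Handing in.

```bash
python3 -c "
from rig import env
print(env.close_job())"
```

```text
the job is handed in; nothing more can be done
None
```

The job is handed in (no verdict was returned): three blue vials stand upright in the tray, which sits centred and square on the green mat, and the fourth blue vial and the red one are still in the rack.

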